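# Hold the spring clip open over the job card

### The arm

A 6-joint arm with a two-finger parallel gripper is mounted at the origin on the work surface. World frame = base frame: x ahead of the robot, y to its left, z up, the work surface at z = 0. Lengths are in m, angles in rad, forces in N, time in s.
With the tool pointing down it reaches from about 0.3 to 0.75 m from the base axis. Payload 8.5 kg.
Tool frame: the origin (TCP) lies midway between the tips of the shut fingers; the grasp point (between the pads) lies bot.pinch_z behind it (bot.pinch_z is the distance from the TCP to the grasp point, in m); z points along the fingers, y is the direction in which the jaws open and shut (so a half turn about z gives the same grasp; the last joint's range is limited). The gripper opens to 85 mm and grips with 20 to 120 N. Pads are 22 mm wide; open, the fingers measure 114 mm over their backs; the gripper's body (76 mm by 85 mm) begins 54 mm behind the grasp point. The pads swing forward as they close: fully open they stand 13 mm farther back than shut.
Start: joints at [-1.368, 0.381, 1.297, -0, 1.464, -0.215], TCP at [0.223, -0.503, 0.231] pointing down, gripper open.
Joint ranges: [-3.11, 3.11], [-0.89, 2.33], [0.22, 2.48], [-1.42, 4.56], [0.17, 2.85], [-2.88, 2.88]. Speed limits (rad/s): [2.39, 2.39, 3.14, 3.14, 3.14, 3.14].

### API

Orientations are given as a unit quaternion [x, y, z, w].
In Python, from plant import get_state, viewer, sign_off, bot gives the robot as it stands.
- The arm moves only by the shell command python3 -m creep 'ROWS' [FORCE]. ROWS is JSON, a list of rows, each a list of 5 numbers: the shift along the tool's x, y, z in mm, then the turn about the tool's z in degrees, then the opening in per cent of the stroke, from 0 (shut) to 100 (fully open). In form: [[x, y, z, yaw, gripper], ...]. A call has 1 to 12 rows; each row shifts and turns the commanded pose from where the row before left it, along the tool's axes as they then stand; what a row does not reach is not made up. A row lasts 1/8 s, in which the tool goes at most 62.5 mm and 10.7 degrees, less where a joint would pass 70% of its speed; a pose out of reach is approached as far as the arm can. A call is refused whole if a number of a shift passes 62.5 or a number of a turn 10.7, either way. A call with a gripper value outside its range is refused whole. The fingers move at their own pace and stop on an object; FORCE is the grip in N (left out, the last holds). Time passes only in rows, so rows that do not move let the fingers close. It gives the time, the measured TCP pose, the force and the opening at its end, in the units of the state.
- get_state(): the state, without advancing time (a new reading comes with each control period).
- viewer.capture(name): name is "side" or "top"; returns the picture (384x512x3 uint8, blue, green, red); there is no depth.
- viewer.camera_model(name): a dict with "intrinsics" (3x3 intrinsics, pixels), "pose" (4x4, takes a point from camera to world coordinates). Camera axes: x right, y down, z forward; pixel columns grow to the right and rows downward; lengths in m; the calibration is good to about 2 mm. A picture is of the moment at which its call begins. camera_model takes no time and is no camera call.
- sign_off(): hands the job in, once; it reports no verdict.
The state is a dict: "time": time; "joint_positions": joint angles; "qvel": joint speeds; "effort": joint torques, N m; "ee_pos": TCP position; "orientation": TCP orientation; "force": force on the tool from outside, world axes, zero at the start; "ft_torque": the same for the moment, N m; "gripper_width": finger opening in m.
Only numpy, scipy, OpenCV 4.12 (cv2) and the standard library are available. Lean on these libraries where they do the work, as an engineer would, in place of code of your own. Each camera call takes 0.05 s, during which the arm holds its last target. There are 200 camera calls.

### The job

Lift the lid of the tool case by its bar handle until it rests back on its stop, then squeeze the spring clip off the rail inside. Bring the clip, jaws down, to the job card standing in its holder, and finish holding it there: squeezed wide open, one jaw on each side of the middle of the card's top edge and clearly below it, the clip not touching the card. Do not let go at the end, the robot finishes holding; leave everything else on the bench undisturbed.

Things in the scene. Friction and masses are not known exactly. Their poses are not given: they have to be found in the camera images.
- case: Grey painted steel tool case fixed to the bench, 150 mm (x, front to back) x 230 mm (y) x 118 mm high, walls and floor 5 mm, origin at the centre of its underside, front towards -x. Inside, an upright aluminium rail 4 mm thick runs from front to back (along case x) at y = 0, its top edge 47 mm above the origin. The lid covers it at the start.
- lid (a joint): Hinge of the lid along the case's far top edge (case y): 0 shut, grows as the front of the lid rises, 1.8 rad is its stop, leaning back past upright. No spring and almost no friction; the 0.3 kg lid falls shut when let go below about 1.35 rad and falls back to its stop from beyond about 1.5.
- lid_hinge (a point): Point on the lid's hinge line, middle of the case's width, 118.5 mm above the bench; its axes turn with the lid. The lid is 8 mm thick and reaches 150 mm from here to the front edge (lid -x).
- lid_handle (a point): Middle of the lid's bar handle: a round steel bar 10 mm thick and 90 mm long along case y on two end posts, its axis 42 mm above the lid's top face (50 mm from the hinge line along lid z) and 125 mm in front of the hinge line (along lid -x). 168.5 mm above the bench when the lid is shut.
- clip: Loose dark steel spring clip, 26 mm wide, 94 mm tall, about 90 g, jaws down astride the rail in the case, anywhere along some 40 mm of it. Origin on its pivot axis, 53 mm above the case's origin (its 12 mm pivot barrel rests on the rail); x along pivot and rail, z up, one lever at +y, one at -y. Jaws end 38 mm below the pivot. Handles spread up in a V: see roller_a, roller_b.
- jaw_a (a joint): Opening of the +y lever from its place on the rail: 0 as found, 0.30 rad is the stop, fully open. Spring: about 0.15 N m at 0, 0.36 N m at the stop, so some 3 to 8 N on each roller, up to about twice that with friction. Both levers move together.
- jaw_b (a joint): The same for the -y lever.
- tip_a (a point): Centre of the rubber jaw roller (8 mm thick, 24 mm long along clip x) at the lower end of the +y lever, 34 mm below the pivot and 6 mm to the side as found (inner faces 4 mm apart); fully open, 16 mm to the side (about 24 mm between the inner faces).
- tip_b (a point): The same at the end of the -y lever.
- roller_a (a point): Centre of the rubber grip roller (10 mm thick, 26 mm long along clip x) at the top of the +y handle: 49.5 mm above the pivot, 24 mm to the side as found (58 mm over both rollers). Squeeze both together along clip y to open the jaws; fully squeezed they are about 27 mm over both, 54 mm above the pivot.
- roller_b (a point): The same at the top of the -y handle.
- card: White rigid job card, 4 mm thick, 110 mm wide, standing in an aluminium holder (70 x 140 mm, 22 mm high, two 32 mm high strips beside the card) fixed to the bench. Origin at the centre of the holder's underside; x is square to the card's face, y runs along the card.
- card_edge (a point): Middle of the card's free top edge, 150 mm above the bench; axes as the card's.
- socket_big: Steel socket standing in the case, 28 mm across, 34 mm high; bystander. Origin at its foot.
- socket_small: Steel socket standing in the case, 20 mm across, 28 mm high; bystander. Origin at its foot.
- nut: Steel spacer ring, 18 mm across, 12 mm high, on the front ledge of the card holder; bystander. Origin at its foot.
- hammer: Hammer 300 mm long, lying at the far side of the bench; bystander.
- jar: Clear screw jar, 60 mm across, 90 mm high, at the far side; bystander. Origin at its foot.
- block: Aluminium block 60 x 35 x 30 mm lying near the middle, on the robot's side; bystander. Origin under its centre.
- driver: Screwdriver lying at the far side; bystander.
Not all that is in view belongs to the job. What is shaped like the card but brown or green is not meant.

How it is judged:
On the way, in this order (a step that is already met when the one before it is completed fails the run):
1. the lid rests on its stop, the clip still on the rail (value of joint lid above 1.7 rad and z of clip in the frame of case below 0.063 m), for 0.2 s.
2. the clip is lifted off the rail, squeezed open by the fingers (value of joint each of jaw_a, jaw_b above 0.2 rad and z of clip in the frame of case above 0.1 m and contact force between the fingers and clip above 1 N), for 0.1 s.
At the end, for the whole second after the job is handed in: Lid over 1.7 rad. Fingers hold the clip still, levers over 0.2 rad open, within 0.35 rad of upright and square, under 0.3 N on the card; jaw roller centres on opposite sides, each over 6 mm from mid-plane and below the edge; pivot above the edge, within 25 mm of its middle (value of joint each of jaw_a, jaw_b above 0.2 rad and ((x of tip_a in the frame of card_edge above 0.006 m and x of tip_b in the frame of card_edge below -0.006 m) or (x of tip_b in the frame of card_edge above 0.006 m and x of tip_a in the frame of card_edge below -0.006 m)) and z of each of tip_a, tip_b in the frame of card_edge below -0.006 m and z of clip in the frame of card_edge above 0.002 m and y of clip in the frame of card_edge between -0.025 and 0.025 m and angle between clip's own z axis and vertical below 0.35 rad and angle between the x axis of clip and the y axis of card, either way round below 0.35 rad and contact force between the fingers and clip above 1 N and contact force between clip and card below 0.3 N and linear speed of clip below 0.02 m/s and value of joint lid above 1.7 rad); the arm keeps its last pose, push and grip.
It fails at once if a bystander is disturbed (moved over 30 mm) (distance of any of socket_big, socket_small, nut, hammer, jar, block, driver from where it was at the start of the episode above 0.03 m).
It fails at once if the clip or the robot is pushed hard against the card or its holder (over 20 N) (contact force between any of clip, the arm, the fingers and card above 20 N).
It also fails if it takes over 54 s, if anything falls off the work surface, if the arm or the gripper's body presses on something with over 40 N, if the wrist force passes 120 N, or if a joint passes its speed limit or range.

## Working session

There is one attempt and no reset: what is moved stays moved. The work goes in short steps, Python scripts to look and compute and a shell command to move; the robot and the scene stay as the last step left them, time stands still between calls to the robot, and variables do not carry over. Pictures are saved under pics/ and viewed, about 8 in all and at most 12, crops included, and the job is handed in when it is done.

```bash
ls; mkdir -p pics; python3 - <<'E'
from plant import get_state, viewer, bot
import cv2,numpy as np
s=get_state();print(s, bot.pinch_z)
for n in("side","top"):
    m=viewer.camera_model(n);print(n,np.round(m["intrinsics"],2).tolist(),np.round(m["pose"],4).tolist())
    cv2.imwrite(f"pics/{n}0.png",viewer.capture(n))
a=cv2.imread("pics/side0.png");b=cv2.imread("pics/top0.png")
E
```

```text
pics
{'time': 0.0, 'joint_positions': array([-1.36828716e+00,  3.81205563e-01,  1.29826758e+00, -1.00729604e-05,
        1.46360297e+00, -2.15317139e-01]), 'qvel': array([ 7.77099877e-05,  1.53046761e-03,  4.15078455e-04,  8.72824955e-04,
       -8.21727475e-04,  8.90550437e-04]), 'effort': array([ 4.35930212e-05, -4.48463595e+01, -2.31279820e+01, -1.81061059e-04,
        4.74527740e-03, -1.88213323e-05]), 'ee_pos': array([ 0.22310188, -0.50239374,  0.23070435]), 'orientation': array([ 9.78256519e-01,  2.07397282e-01, -2.57065702e-07, -7.41748035e-04]), 'force': array([-1.06101096, -0.5946303 , -0.23921739]), 'ft_torque': array([-0.00027115, -0.01677416,  0.03020058]), 'gripper_width': 0.0854032513047202} 0.0187
side [[359.69, 0.0, 258.1], [0.0, 359.69, 190.05], [0.0, 0.0, 1.0]] [[-0.8742, -0.2983, 0.3832, 0.1978], [-0.4852, 0.5033, -0.7151, 0.7436], [0.0205, -0.811, -0.5847, 0.6711], [0.0, 0.0, 0.0, 1.0]]
top [[496.3, 0.0, 255.8], [0.0, 496.3, 183.42], [0.0, 0.0, 1.0]] [[-0.0126, -0.9956, 0.0924, 0.4389], [-0.9999, 0.0125, -0.0014, 0.073], [0.0003, -0.0924, -0.9957, 1.2957], [0.0, 0.0, 0.0, 1.0]]
```

View pics/side0.png

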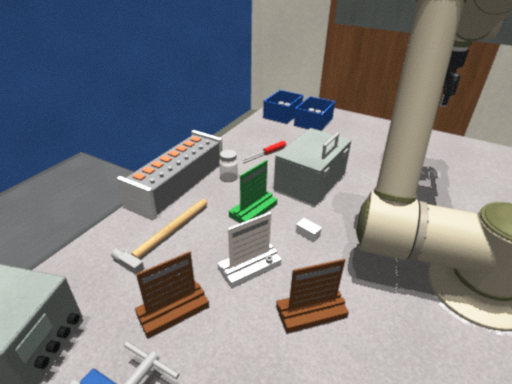

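View pics/top0.png

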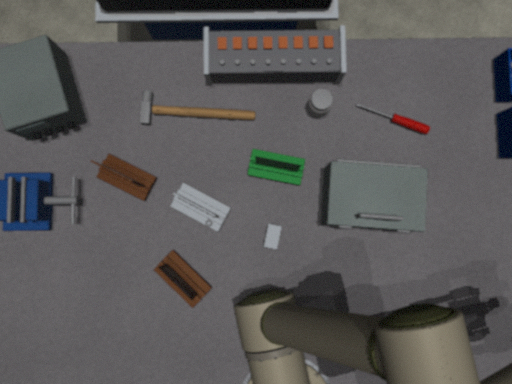

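Side view: case at (312,165) with its handle at (331,145). Card-like objects: white (250,240), green (255,190), brown (168,290) and brown (316,290). Top view: the same are white (200,207), green (276,167), brown (126,177) and brown (183,278), and the lid handle is at (380,217). Only the white card in the aluminium holder fits the description. I'll confirm it in an enlarged crop and measure.

```bash
cat > h.py <<'E'
import numpy as np,cv2
from plant import get_state,viewer,bot
from scipy.spatial.transform import Rotation as R
def ray(n,px):
    m=viewer.camera_model(n);K=np.array(m["intrinsics"]);P=np.array(m["pose"])
    d=P[:3,:3]@np.linalg.solve(K,np.array([px[0],px[1],1.]));return P[:3,3],d/np.linalg.norm(d)
def onz(n,px,z):
    o,d=ray(n,px);return o+d*(z-o[2])/d[2]
def tri(ps,pt):
    A=np.zeros((3,3));b=np.zeros(3)
    for n,p in(("side",ps),("top",pt)):
        o,d=ray(n,p);M=np.eye(3)-np.outer(d,d);A+=M;b+=M@o
    return np.linalg.solve(A,b)
def proj(n,p):
    m=viewer.camera_model(n);K=np.array(m["intrinsics"]);P=np.array(m["pose"])
    c=K@(P[:3,:3].T@(np.array(p)-P[:3,3]));return c[:2]/c[2]
E
python3 - <<'E'
from h import *
t=cv2.imread("pics/top0.png");s=cv2.imread("pics/side0.png")
def crop(im,x,y,w,h,W,H):return cv2.resize(im[y:y+h,x:x+w],(W,H),interpolation=cv2.INTER_CUBIC)
a=crop(t,160,170,80,75,400,375);b=crop(t,320,150,120,90,400,300)
c=crop(s,210,205,80,80,375,375)
top=np.hstack([a,c]);
d=crop(s,265,120,94,75,375,300)
im=np.vstack([top,np.hstack([b,d])]);im=cv2.resize(im,None,fx=.85,fy=.85);cv2.imwrite("pics/m1.png",im);print(im.shape)
# lid outline, top
roi=np.zeros(t.shape[:2],np.uint8);roi[150:240,315:435]=1
hsv=cv2.cvtColor(t,cv2.COLOR_BGR2HSV);print(hsv[180,370],hsv[217,380],hsv[200,300],hsv[207,190],hsv[212,205],hsv[228,350])
E
```

```text
(574, 659, 3)
[ 83  21 111] [ 80   7 106] [150  13 100] [105  13 159] [113  14 145] [150   3  96]
```

View pics/m1.png

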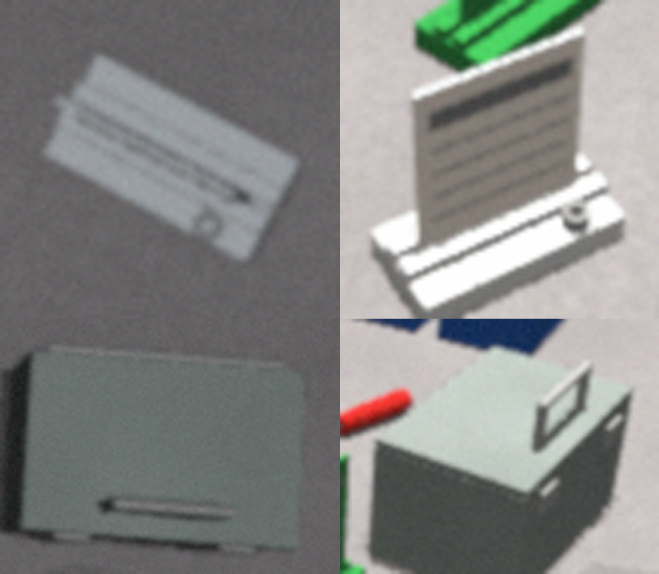

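The crop shows the white card in its pale holder with the nut on the front ledge, which matches the description. The lid handle's front side faces the robot. Next I cast the feature pixels.

```bash
python3 - <<'E'
from h import *
np.set_printoptions(precision=4,suppress=True)
f=lambda q,sc,o,x0,y0:[((x-x0)/sc+o[0],(y-y0)/sc+o[1]) for x,y in q]
h=f([(104,505),(233,514)],2.833,(320,150),0,318.75)
H=np.array([onz("top",p,.1685) for p in h]);print("handle top",H,np.linalg.norm(H[1]-H[0]),H.mean(0))
hs=f([(542,403),(589,366)],3.39,(265,120),340,318.75)
S=np.array([onz("side",p,.1685) for p in hs]);print("handle side",S,S.mean(0))
L=np.array([onz("top",p,.1265) for p in f([(35,352),(300,368),(298,548),(22,530)],2.833,(320,150),0,318.75)])
print("lid",L,L.mean(0),np.linalg.norm(L-np.roll(L,-1,0),axis=1))
c=np.array([onz("side",p,.15) for p in f([(414,90),(583,32)],3.984,(210,205),340,0)])
print("card",c,c.mean(0),np.linalg.norm(c[1]-c[0]))
b=np.array([onz("top",p,.022) for p in f([(98,55),(300,160),(247,262),(43,155)],4.25,(160,170),0,0)])
print("holder",b,b.mean(0),np.linalg.norm(b-np.roll(b,-1,0),axis=1))
for P in (H,L[:2],L[3:1:-1],c,b[:2],b[3:1:-1]):
    d=P[0]-P[1];print("angle of y axis from world y, deg",np.degrees(np.arctan2(-d[0],d[1])))
E
```

```text
handle top [[ 0.4671 -0.1565  0.1685]
 [ 0.4586 -0.2595  0.1685]] 0.1033091140759317 [ 0.4629 -0.208   0.1685]
handle side [[ 0.4697 -0.1672  0.1685]
 [ 0.4576 -0.2558  0.1685]] [ 0.4636 -0.2115  0.1685]
lid [[ 0.5969 -0.1112  0.1265]
 [ 0.5806 -0.3329  0.1265]
 [ 0.4306 -0.3246  0.1265]
 [ 0.4483 -0.0965  0.1265]] [ 0.5141 -0.2163  0.1265] [0.2222 0.1502 0.2288 0.1493]
card [[0.5269 0.26   0.15  ]
 [0.4706 0.1696 0.15  ]] [0.4988 0.2148 0.15  ] 0.10652739698092624
holder [[0.5608 0.2586 0.022 ]
 [0.4956 0.1366 0.022 ]
 [0.4347 0.1689 0.022 ]
 [0.5005 0.2917 0.022 ]] [0.4979 0.214  0.022 ] [0.1383 0.0689 0.1394 0.0688]
angle of y axis from world y, deg -4.7113410852951345
angle of y axis from world y, deg -4.2075660139062885
angle of y axis from world y, deg -4.4445724615927285
angle of y axis from world y, deg -31.939451002965114
angle of y axis from world y, deg -28.12555658200349
angle of y axis from world y, deg -28.204521510120678
```

```bash
cat > go.py <<'E'
import sys
from h import *
# go.py x y z a : remaining shift in tool axes (mm) and yaw (deg)
x,y,z,a=map(float,sys.argv[1:5]);s=get_state();M=R.from_quat(s["orientation"]).as_matrix()
ca=np.degrees(np.arctan2(M[1,0],M[0,0]))
r=np.radians(a);T=np.array([[np.cos(r),np.sin(r),0],[np.sin(r),-np.cos(r),0],[0,0,-1]])
d=np.array([x,y,z])-s["ee_pos"]
print("t",round(s["time"],2),"pos",np.round(s["ee_pos"],4),"a",round(ca,2),"F",np.round(s["force"],1),"w",round(s["gripper_width"],4))
print("shift now axes",np.round(M.T@d*1000,1),"shift in target axes",np.round(T.T@d*1000,1),"yaw",round(-(a-ca),2))
E
python3 -m creep '[[0,0,0,-10.3,100],[0,0,0,-10.3,100],[0,0,0,-10.3,100],[0,0,0,-10.3,100],[0,0,0,-10.3,100],[0,0,0,-10.3,100],[0,0,0,0,100]]' 40; python3 go.py .4637 -.2107 .231 85.5
```

```text
time: 0.98
ee_pos: [0.2231, -0.5025, 0.231]
orientation: [0.733, 0.68, 0.0, -0.0]
force: [-0.7, -0.0, -0.6]
gripper_width: 0.0858
t 0.97 pos [ 0.2231 -0.5025  0.231 ] a 85.65 F [-0.7 -0.  -0.6] w 0.0858
shift now axes [3.093e+02 2.177e+02 2.000e-01] shift in target axes [309.8 216.9   0. ] yaw 0.15
```

```bash
python3 -m creep '[[44.2,31,0,0,100],[44.2,31,0,0,100],[44.2,31,0,0,100],[44.2,31,0,0,100],[44.2,31,0,0,100],[44.2,31,0,0,100],[44.2,31,0,0,100],[0,0,0,0,100]]'; python3 go.py .4637 -.2107 .150 85.5
```

```text
time: 1.98
ee_pos: [0.4639, -0.2076, 0.2312]
orientation: [0.733, 0.681, 0.0, -0.0]
force: [0.3, -0.3, -0.2]
gripper_width: 0.0853
t 1.98 pos [ 0.4639 -0.2076  0.2312] a 85.78 F [ 0.3 -0.3 -0.2] w 0.0853
shift now axes [-3.1  0.  81.2] shift in target axes [-3.1  0.  81.2] yaw 0.28
```

```bash
python3 -m creep '[[-3,0,40,0,100],[0,0,41,0,60],[0,0,0,0,40],[0,0,0,0,0],[0,0,0,0,0],[0,0,0,0,0],[0,0,0,0,0]]' 60; python3 go.py .4637 -.2107 .150 85.5; python3 - <<'E'
from h import *
a=viewer.capture("side");cv2.imwrite("pics/g1.png",cv2.resize(a[90:230,250:450],(800,560),interpolation=2))
p=np.array([[-125*np.cos(f)+50*np.sin(f),125*np.sin(f)+50*np.cos(f)] for f in np.linspace(0,1.8,13)])
print(np.round(np.diff(p,axis=0),1).tolist())
E
```

```text
time: 2.85
ee_pos: [0.4659, -0.2143, 0.1524]
orientation: [0.733, 0.68, 0.003, 0.005]
force: [15.4, 0.2, -2.3]
gripper_width: 0.0076
t 2.85 pos [ 0.4659 -0.2143  0.1524] a 85.69 F [15.4  0.2 -2.3] w 0.0076
shift now axes [ 3.4 -2.5  2.3] shift in target axes [ 3.4 -2.5  2.4] yaw 0.19
[[8.9, 18.1], [11.5, 16.6], [13.8, 14.7], [15.9, 12.5], [17.6, 9.9], [18.8, 7.2], [19.7, 4.3], [20.1, 1.3], [20.1, -1.7], [19.6, -4.7], [18.7, -7.6], [17.4, -10.3]]
```

View pics/g1.png

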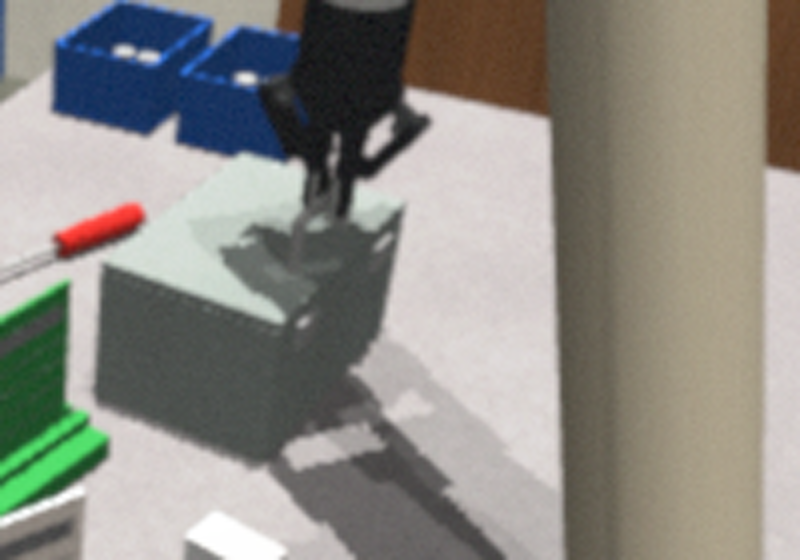

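The bar is between the pads (width 7.6 mm). I lift along the arc in half steps, with a small centring correction in the first row.

```bash
python3 -m creep '[[-3,2.3,0,0,0],[0,4.1,-9.2,0,0],[0,4.8,-8.9,0,0],[0,5.5,-8.5,0,0],[0,6,-8.1,0,0],[0,6.6,-7.6,0,0],[0,7.2,-7.1,0,0],[0,7.7,-6.5,0,0],[0,8.2,-6,0,0],[0,8.6,-5.3,0,0],[0,9,-4.6,0,0],[0,0,0,0,0]]' 35; python3 go.py .53 -.22 .22 85.5
```

```text
time: 4.4
ee_pos: [0.5316, -0.2203, 0.2255]
orientation: [0.733, 0.68, 0.0, 0.0]
force: [-8.8, 7.8, 14.8]
gripper_width: 0.0075
t 4.4 pos [ 0.5316 -0.2203  0.2255] a 85.76 F [-8.8  7.8 14.8] w 0.0075
shift now axes [ 0.2 -1.7  5.5] shift in target axes [ 0.2 -1.7  5.5] yaw 0.26
```

```bash
python3 -m creep '[[0.5,-1.5,-3,0,0],[0,9.3,-3.9,0,0],[0,9.5,-3.3,0,0],[0,9.8,-2.5,0,0],[0,9.9,-1.8,0,0],[0,10,-1,0,0],[0,10.1,-0.3,0,0],[0,10.1,0.5,0,0],[0,10,1.2,0,0],[0,9.9,2,0,0],[0,9.7,2.7,0,0],[0,0,0,0,0]]' 35; python3 go.py .53 -.22 .22 85.5
```

```text
time: 5.9
ee_pos: [0.63, -0.2291, 0.2321]
orientation: [0.733, 0.68, 0.0, 0.002]
force: [1.8, -1.8, 3.9]
gripper_width: 0.0079
t 5.9 pos [ 0.63   -0.2291  0.2321] a 85.72 F [ 1.8 -1.8  3.9] w 0.0079
shift now axes [   1.6 -100.4   11.8] shift in target axes [   1.2 -100.4   12.1] yaw 0.22
```

```bash
python3 -m creep '[[0,9.4,3.4,0,0],[0,9.2,4.1,0,0],[0,8.8,4.8,0,0],[0,4,2.4,0,0],[0,0,0,0,25],[0,0,0,0,25],[0,0,0,0,25],[0,0,-20,0,25],[0,0,-40,0,25],[0,0,-40,0,25]]' 35; python3 go.py .53 -.22 .32 -4.5;python3 - <<'E'
from h import *
a=viewer.capture("side");cv2.imwrite("pics/l1.png",cv2.resize(a[60:230,240:440],(800,600)[:1]+(680,))[:600])
E
```

```text
time: 7.15
ee_pos: [0.6596, -0.2302, 0.3178]
orientation: [0.733, 0.68, -0.0, -0.0]
force: [-0.0, 0.4, 0.2]
gripper_width: 0.0214
t 7.15 pos [ 0.6596 -0.2302  0.3178] a 85.75 F [-0.   0.4  0.2] w 0.0214
shift now axes [   0.5 -130.    -2.1] shift in target axes [-130.     0.    -2.2] yaw 90.25
```

View pics/l1.png

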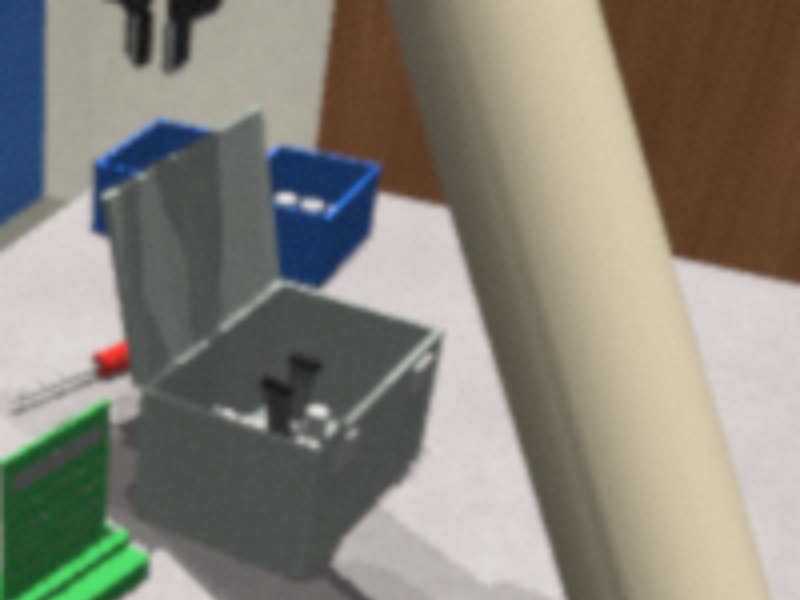

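The side view shows the lid back on its stop and empty fingers. The two clip rollers are at crop (280,385) and (305,360), that is pixels (310,156) and (316,150).

```bash
python3 -m creep '[[0,0,0,10,100],[0,0,0,10,100],[0,0,0,10,100],[0,0,0,10,100],[0,0,0,10,100],[0,0,0,10,100],[0,0,0,10,100],[0,0,0,10,100],[0,0,0,10.2,100],[0,0,0,0,100]]' ; python3 go.py .53 -.22 .32 -4.5;python3 - <<'E'
from h import *
for p in((310,156.5),(316.2,150)):print(onz("side",p,.1025))
a=viewer.capture("side");b=viewer.capture("top");cv2.imwrite("pics/s2.png",a);cv2.imwrite("pics/t2.png",b)
# side crop x270-360,y120-190 scale 6 ; top crop x310-440,y140-250 scale 5
A=cv2.resize(a[130:180,285:345],(600,500),interpolation=2)[:, :];B=cv2.resize(b[145:245,310:440],(650,500),interpolation=2)
im=np.hstack([A,B]);im=cv2.resize(im,(800,320));print(im.shape);cv2.imwrite("pics/c1.png",im)
E
```

```text
time: 8.45
ee_pos: [0.6598, -0.2303, 0.3165]
orientation: [0.999, -0.038, -0.0, -0.0]
force: [-0.2, 0.4, 0.0]
gripper_width: 0.0853
t 8.45 pos [ 0.6598 -0.2303  0.3165] a -4.36 F [-0.2  0.4  0. ] w 0.0853
shift now axes [-130.2   -0.4   -3.4] shift in target axes [-1.302e+02 -1.000e-01 -3.500e+00] yaw 0.14
[ 0.51789573 -0.19122122  0.1025    ]
[ 0.51647466 -0.24000466  0.1025    ]
(320, 800, 3)
```

View pics/c1.png

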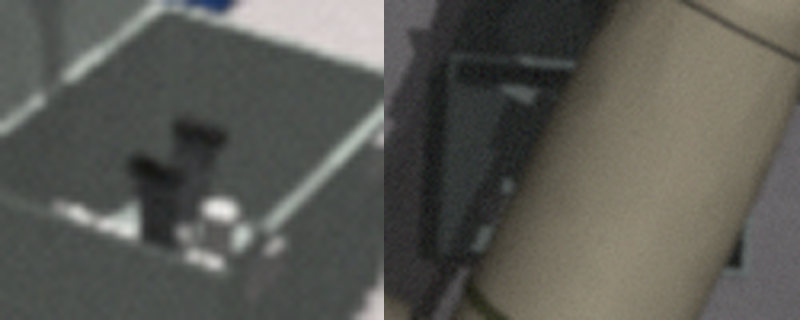

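The side crop shows the clip's rollers at pixels (309,157) and (316,151). Cast at z=0.1025 they lie 49 mm apart (48 expected), and the midpoint (0.517,-0.2155) is on the rail line. The arm hides the case in the top view.

```bash
python3 -m creep '[[-47.8,-1.1,0,0,100],[-47.8,-1.1,0,0,100],[-47.8,-1.1,0,0,100],[0,0,50,0,100],[0,0,50,0,100],[0,0,40,0,100],[0,0,0,0,100]]' ; python3 go.py .517 -.216 .083 -4.5
```

```text
time: 9.43
ee_pos: [0.5161, -0.2153, 0.1748]
orientation: [0.999, -0.038, -0.002, -0.002]
force: [-0.8, -0.3, 0.0]
gripper_width: 0.0853
t 9.43 pos [ 0.5161 -0.2153  0.1748] a -4.33 F [-0.8 -0.3  0. ] w 0.0853
shift now axes [ 1.4  0.9 91.8] shift in target axes [ 1.   0.6 91.8] yaw 0.17
```

```bash
python3 -m creep '[[1,0.7,30,0,100],[0,0,30,0,100],[0,0,32,0,100],[0,0,0,0,100],[0,0,0,0,60],[0,0,0,0,40],[0,0,0,0,20],[0,0,0,0,10],[0,0,0,0,10],[0,0,0,0,10],[0,0,0,0,10]]' 40; python3 go.py .517 -.216 .083 -4.5;python3 - <<'E'
from h import *
a=viewer.capture("side");cv2.imwrite("pics/c2.png",cv2.resize(a[80:205,255:375],(576,600),interpolation=2))
E
```

```text
time: 10.8
ee_pos: [0.5195, -0.2178, 0.0879]
orientation: [0.999, -0.039, 0.003, 0.002]
force: [-0.8, 0.5, 12.2]
gripper_width: 0.0232
t 10.8 pos [ 0.5195 -0.2178  0.0879] a -4.45 F [-0.8  0.5 12.2] w 0.0232
shift now axes [-2.6 -1.6  4.9] shift in target axes [-2.6 -1.6  4.9] yaw 0.05
```

View pics/c2.png

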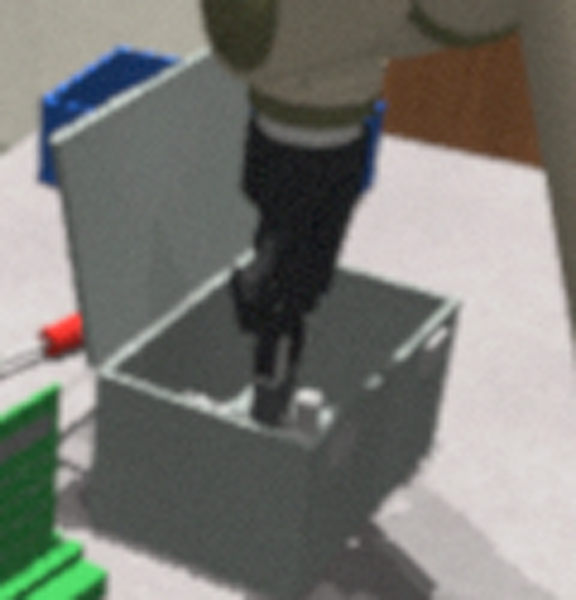

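The fingers have closed to 23 mm, which is the fully squeezed width given the same 2.4 mm under-reading seen on the bar. Lifting straight up.

```bash
python3 -m creep '[[0,0,-8,0,10],[0,0,-12,0,10],[0,0,-20,0,10],[0,0,-25,0,10],[0,0,-25,0,10],[0,0,-30,0,10],[0,0,-35,0,10],[0,0,-37,0,10],[0,0,0,0,10],[0,0,0,0,10]]' 40; python3 go.py .4984 .2144 .275 61.8;python3 - <<'E'
from h import *
a=viewer.capture("side");cv2.imwrite("pics/c3.png",cv2.resize(a[30:180,240:360],(480,600),interpolation=2))
E
```

```text
time: 12.1
ee_pos: [0.5176, -0.2166, 0.2762]
orientation: [0.999, -0.039, -0.001, -0.0]
force: [0.1, 0.3, -0.9]
gripper_width: 0.0234
t 12.1 pos [ 0.5176 -0.2166  0.2762] a -4.46 F [ 0.1  0.3 -0.9] w 0.0234
shift now axes [ -52.7 -428.1    1.6] shift in target axes [ 370.7 -220.6    1.2] yaw -66.26
```

View pics/c3.png

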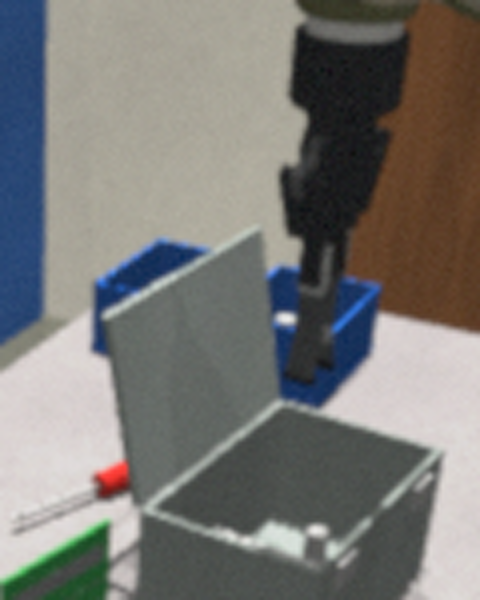

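The clip is in the fingers off the rail with its jaws apart. Jaw tips are at crop (300,378) and (325,360), and the wrist carries 0.9 N, which matches the clip's weight. Carrying it high to the card.

```bash
python3 -m creep '[[-2.7,-20,0,0,10],[-5,-40,0,0,10],[-5,-45,0,0,10],[-5,-45,0,0,10],[-6,-45,0,0,10],[-6,-45,0,0,10],[-6,-45,0,0,10],[-6,-45,0,0,10],[-5,-45,0,0,10],[-4,-33,0,0,10],[-2,-20,0,0,10],[0,0,0,0,10]]'; python3 -m creep '[[0,0,0,-6,10],[0,0,0,-9,10],[0,0,0,-9,10],[0,0,0,-9,10],[0,0,0,-9,10],[0,0,0,-9,10],[0,0,0,-9,10],[0,0,0,-6.3,10],[0,0,0,0,10],[0,0,0,0,10]]'; python3 go.py .4984 .2144 .275 61.8;python3 - <<'E'
from h import *
a=viewer.capture("side");b=viewer.capture("top");cv2.imwrite("pics/s4.png",a);cv2.imwrite("pics/t4.png",b)
cv2.imwrite("pics/c4.png",cv2.resize(a[140:290,170:330],(640,600),interpolation=2))
E
```

```text
time: 13.65
ee_pos: [0.4977, 0.2156, 0.2762]
orientation: [0.999, -0.038, -0.001, 0.0]
force: [1.1, -0.4, -1.5]
gripper_width: 0.0231
time: 14.9
ee_pos: [0.4986, 0.2137, 0.2767]
orientation: [0.859, 0.513, -0.0, -0.0]
force: [-0.0, 0.0, -0.7]
gripper_width: 0.0233
t 14.9 pos [0.4986 0.2137 0.2767] a 61.7 F [-0.   0.  -0.7] w 0.0233
shift now axes [ 0.5 -0.5  1.7] shift in target axes [ 0.5 -0.5  1.7] yaw -0.1
```

View pics/c4.png

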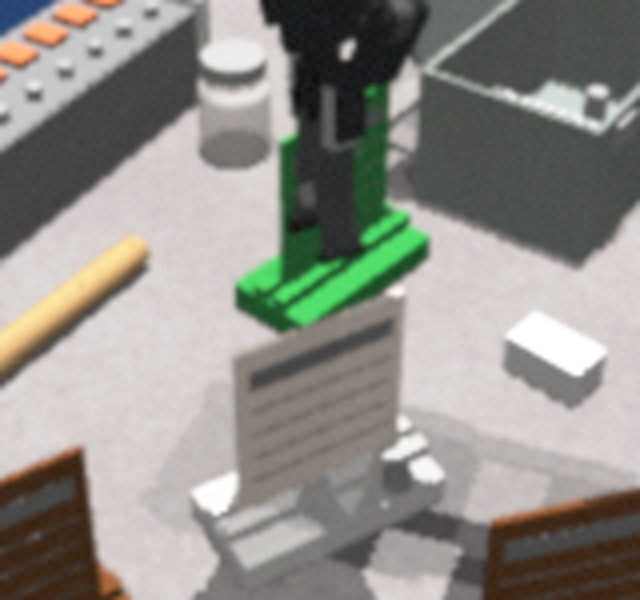

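```bash
python3 - <<'E'
from h import *
np.set_printoptions(precision=4,suppress=True)
L,Rr=(245.7,193.7),(255.5,202.)
for z in(.2,.208,.215):
    a,b=onz("side",L,z),onz("side",Rr,z);print(z,a[:2],b[:2],(a+b)[:2]/2,np.linalg.norm(a-b),np.degrees(np.arctan2(*(a-b)[[1,0]])))
s=get_state();p=s["ee_pos"];y=R.from_quat(s["orientation"]).as_matrix()[:,1]
for z in (.204,.208):
  for g in(1,-1):
    q=p+g*.016*y;q[2]=z;print("exp tip px",z,proj("side",q), "crop",(proj("side",q)-[170,140])*4)
# card top corners px in this picture
c=[onz("side",(170+x/4,140+yy/4),.15) for x,yy in((235,353),(404,291))];print(c,np.mean(c,0),np.linalg.norm(c[0]-c[1]))
E
```

```text
0.2 [0.5234 0.1934] [0.4901 0.2085] [0.5068 0.201 ] 0.036562959946970626 -24.373891695037656
0.208 [0.5179 0.2028] [0.4852 0.2176] [0.5015 0.2102] 0.03594203956542021 -24.373891695037546
0.215 [0.5131 0.2109] [0.4808 0.2255] [0.4969 0.2182] 0.0353987342315636 -24.373891695037543
exp tip px 0.204 [246.9101 196.739 ] crop [307.6405 226.9561]
exp tip px 0.204 [254.8142 204.5548] crop [339.2569 258.2193]
exp tip px 0.208 [246.9144 195.2548] crop [307.6576 221.0191]
exp tip px 0.208 [254.8431 203.0522] crop [339.3725 252.2089]
[array([0.5255, 0.2616, 0.15  ]), array([0.471 , 0.1687, 0.15  ])] [0.4982 0.2151 0.15  ] 0.10766758741092346
```

Tip rays agree with the expected tip pixels to about 1.5 px. That puts the tips at z≈0.209 and 36 mm apart, and the clip lies within about 1 mm of the card plane. Descending slowly.

```bash
python3 -m creep '[[0.5,-0.8,15,0,10],[0,0,15,0,10],[0,0,12,0,10],[0,0,10,0,10],[0,0,8,0,10],[0,0,8,0,10],[0,0,8,0,10],[0,0,0,0,10],[0,0,0,0,10],[0,0,0,0,10]]'; python3 go.py .4984 .2144 .2 61.8;python3 - <<'E'
from h import *
a=viewer.capture("side");cv2.imwrite("pics/s5.png",a);cv2.imwrite("pics/c5.png",cv2.resize(a[175:255,205:295],(675,600),interpolation=2))
E
```

```text
time: 16.25
ee_pos: [0.4984, 0.2149, 0.2011]
orientation: [0.858, 0.514, 0.0, 0.0]
force: [0.9, -0.5, -0.9]
gripper_width: 0.0227
t 16.25 pos [0.4984 0.2149 0.2011] a 61.84 F [ 0.9 -0.5 -0.9] w 0.0227
shift now axes [-0.4  0.2  1.1] shift in target axes [-0.4  0.2  1.1] yaw 0.04
```

View pics/c5.png

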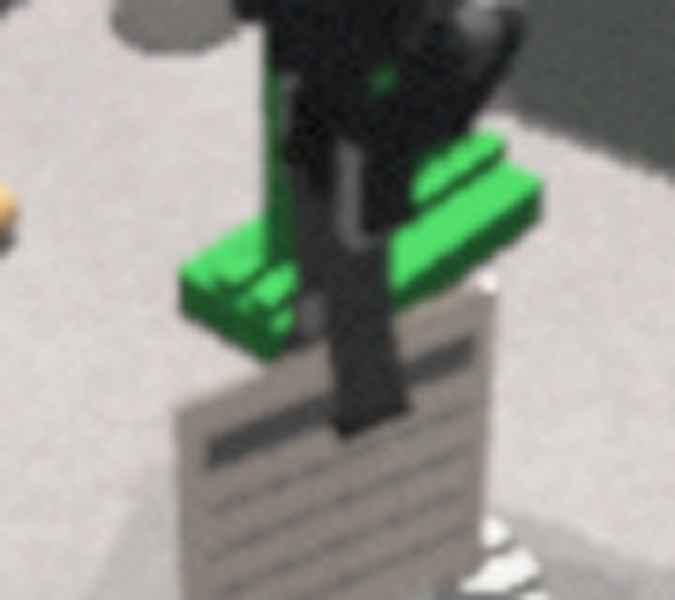

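The near jaw is in front of the card, ending at crop (372,425). The far jaw disappears behind the top edge near crop (300,340). Now I check the depth numerically.

```bash
python3 - <<'E'
from h import *
np.set_printoptions(precision=4,suppress=True)
th=np.radians(-28.2);X=np.array([np.cos(th),np.sin(th),0]);E=np.array([.4983,.2147,.15])
o,d=ray("side",(205+372/7.5,175+420/7.5))
# near jaw's end, assuming it 16..20 mm in front of card plane
for k in(-.012,-.016,-.020):
    t=((E-o)@X+k)/(d@X);p=o+d*t;q=p-E;print(k,"jaw end z rel edge",q[2],"y",q@np.cross([0,0,1],X))
s=get_state();q=s["ee_pos"]-E;print("tcp rel card x,y",q@X,q@np.cross([0,0,1],X),"v",np.abs(s["qvel"]).max(),s["force"])
E
```

```text
-0.012 jaw end z rel edge -0.024623844553620405 y -0.0034649972243294483
-0.016 jaw end z rel edge -0.02028188216713464 y -0.0008588083046603972
-0.02 jaw end z rel edge -0.015939919780648765 y 0.0017473806150087052
tcp rel card x,y 3.588559948044638e-05 0.0001870003777369893 v 0.0017771329992693657 [ 0.3867 -0.2682 -0.8772]
```

```bash
python3 -m creep '[[0,0,3,0,10],[0,0,0,0,10],[0,0,0,0,10],[0,0,0,0,10],[0,0,0,0,10]]'; python3 - <<'E'
from h import *
from plant import sign_off
s=get_state();print(s["ee_pos"],s["force"],s["gripper_width"],abs(s["qvel"]).max())
if abs(s["force"]).max()<3 and s["gripper_width"]<.027: print(sign_off())
E
```

```text
time: 16.92
ee_pos: [0.4983, 0.2148, 0.1979]
orientation: [0.858, 0.514, 0.0, -0.0]
force: [0.8, -0.0, -0.1]
gripper_width: 0.0231
[0.49832582 0.21483376 0.19785856] [ 0.80325334 -0.02173347 -0.10582254] 0.023090490415356754 0.0011907363784154548
the job is handed in; nothing more can be done
None
```

I lifted the lid by its bar handle onto its stop and squeezed the clip off the rail. I then carried it to the white card and handed the job in at about 17 s, still holding it open astride the top edge. `sign_off()` gave no verdict.

**Last checks before hand-in:**
- **Position:** the tool was within about 0.2 mm of the measured card middle, square to it and at rest. I trust that measurement only to about 2 mm.
- **Grip:** the opening read 23.1 mm. Allowing about 2.4 mm for the reading's low bias, that is close to the 27 mm of a fully squeezed clip.
- **Contact:** the force on the tool was under 1 N, so there was no sign of the clip pressing on the card.
- **Jaws:** the last picture, taken 3 mm higher, showed one jaw in front of the card and the other behind its top edge. The near jaw ended about 16–20 mm below the edge, so roughly 19–23 mm at the finish.

**Less certain:**
- **Far jaw:** it was hidden by the card, so I did not see its depth directly.
- **Jaw spacing:** above the card it measured 36 mm between tip centres against 32 mm expected, and its direction was about 4° off. Both are within pixel error.
- **Lid and bystanders:** the lid and the small items I could see looked undisturbed in the pictures along the way. I did not measure them or check them again at the end.

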